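Hold the waffle down in the toaster at the third notch

TASK

One bay of the three-bay toaster has a waffle standing in it: press the lever of that bay down past its first two notches to the third (a little above the bottom stop), so that the waffle sinks into the slot, and keep holding it there with the gripper; the program finishes while still holding the lever down. Leave the other two levers up and do not disturb the slot covers or the things around the toaster.

Things in the scene. Friction and masses are not known exactly. Their poses are not given: they have to be found in the camera images.
- toaster: steel three-bay counter toaster, 260 (x) x 300 (y) x 190 high, fixed; origin under its centre. Its own -x face is the front with three lever knobs, facing the robot (turned up to 0.3 rad); +y is its left. Slots 126 x 26 in the top run front to back at own x = 0, y = +90 (left), 0 (middle), -90 (right); those not in use have flat covers.
- waffle: square golden-brown rigid waffle 115 x 20 x 115 high with a square grid of pockets, 60 to 130 g, standing loose on edge in one of the three slots, which one varies, 30 mm of it above the toaster's top; origin at the centre of its lower edge, z up. It rests on that bay's carriage and sinks with that bay's lever.
- knob_left (a point): flat black knob of the left bay's lever, 40 (x) x 44 (y) x 14 thick, on a stem in front of the toaster; this point is the centre of its TOP face, at rest 180 mm above the counter and 40 mm out from the front face (toaster's own x = -170, y = 90); moves straight down with the lever. Clear space above it.
- knob_middle (a point): flat black knob of the middle bay's lever, 40 (x) x 44 (y) x 14 thick, on a stem in front of the toaster; this point is the centre of its TOP face, at rest 180 mm above the counter and 40 mm out from the front face (toaster's own x = -170, y = 0); moves straight down with the lever. Clear space above it.
- knob_right (a point): flat black knob of the right bay's lever, 40 (x) x 44 (y) x 14 thick, on a stem in front of the toaster; this point is the centre of its TOP face, at rest 180 mm above the counter and 40 mm out from the front face (toaster's own x = -170, y = -90); moves straight down with the lever. Clear space above it.
- lever_left (a joint): downward travel of the left bay's lever in m: 0 up at rest, notches at 0.014, 0.028 and 0.042 (third), bottom stop at 0.050. A spring always pushes it back up, also in a notch: about 6 N at the top rising to 10 N, and the notches add a ripple of +-3 N (resistance rises leaving a notch, eases on the way into the next).
- lever_middle (a joint): downward travel of the middle bay's lever in m: 0 up at rest, notches at 0.014, 0.028 and 0.042 (third), bottom stop at 0.050. A spring always pushes it back up, also in a notch: about 6 N at the top rising to 10 N, and the notches add a ripple of +-3 N (resistance rises leaving a notch, eases on the way into the next).
- lever_right (a joint): downward travel of the right bay's lever in m: 0 up at rest, notches at 0.014, 0.028 and 0.042 (third), bottom stop at 0.050. A spring always pushes it back up, also in a notch: about 6 N at the top rising to 10 N, and the notches add a ripple of +-3 N (resistance rises leaving a notch, eases on the way into the next).
- cover_a: flat aluminium slot cover 136 x 46 x 4 with a small round knob 16 across and 12 high, lying loose over a slot not in use; origin under its centre
- cover_b: second cover, the same
- plate: white plate, 150 across, 16 high, on the counter in front of the toaster; origin under its centre
- pitcher: steel mug-shaped pitcher, 80 across, 100 high, left of the toaster; origin under its centre
- cup: white paper cup, 84 across the rim, 110 high, right of the toaster; origin under its centre
- syrup: amber bottle 66 across, 200 high, left of the toaster; origin under its centre
- jar: jar 90 across, 100 high, right of the toaster; origin under its centre
- spatula: spatula 280 long with a wooden handle lying on the counter left of the toaster; origin under its middle

How it is judged (in metres and radians):
At the end, for the whole second after the job is handed in: Fingers press the knob of the waffle's bay with over 2 N and hold that lever at the third notch (37 to 47 mm); the waffle stands sunk in that bay, top below the toaster's top; other levers up (under 5 mm); covers and bystanders within 20 mm of their start. Robot still holding (((y of waffle in the frame of toaster between 0.07 and 0.11 m and value of joint lever_left between 0.037 and 0.047 m and contact force between the fingers and lever_left above 2 N and value of joint each of lever_middle, lever_right below 0.005 m) or (y of waffle in the frame of toaster between -0.02 and 0.02 m and value of joint lever_middle between 0.037 and 0.047 m and contact force between the fingers and lever_middle above 2 N and value of joint each of lever_left, lever_right below 0.005 m) or (y of waffle in the frame of toaster between -0.11 and -0.07 m and value of joint lever_right between 0.037 and 0.047 m and contact force between the fingers and lever_right above 2 N and value of joint each of lever_left, lever_middle below 0.005 m)) and z of waffle in the frame of toaster between 0.05 and 0.071 m and x of waffle in the frame of toaster between -0.02 and 0.02 m and angle between waffle's own z axis and vertical below 0.3 rad and distance of each of cover_a, cover_b, plate, pitcher, cup, syrup, jar, spatula from where it was at the start of the episode below 0.02 m); the arm keeps its last pose, push and grip.
It fails at once if a lever of a bay without the waffle is pressed more than 8 mm ((not (y of waffle in the frame of toaster between 0.07 and 0.11 m) and value of joint lever_left above 0.008 m) or (not (y of waffle in the frame of toaster between -0.02 and 0.02 m) and value of joint lever_middle above 0.008 m) or (not (y of waffle in the frame of toaster between -0.11 and -0.07 m) and value of joint lever_right above 0.008 m)).
It fails at once if a cover or bystander is moved more than 30 mm (distance of any of cover_a, cover_b, plate, pitcher, cup, syrup, jar, spatula from where it was at the start of the episode above 0.03 m).
It also fails if it takes over 29 s, if anything falls off the work surface, if the arm or the gripper's body presses on something with over 40 N, if the wrist force passes 120 N, or if a joint passes its speed limit or range.

ROBOT

A 6-joint arm with a two-finger parallel gripper is mounted at the origin on the work surface. World frame = base frame: x ahead of the robot, y to its left, z up, the work surface at z = 0. Lengths are in mm, angles in rad, forces in N, time in s.
With the tool pointing down it reaches from about 325 to 875 mm from the base axis. Payload 4.4 kg.
Tool frame: the origin (TCP) lies where the fingers leave the gripper's body, on its centre line; the fingertips stand 73 mm ahead of it and the grasp point (between the pads) lies 54 mm ahead of it; z points along the fingers, y is the line along which they close (so a half turn about z gives the same grasp; the last joint's range is limited). The gripper opens to 85 mm and grips with 20 to 120 N. Pads are 22 mm wide; open, the fingers measure 114 mm over their backs; the gripper's body (76 mm by 85 mm) begins 54 mm behind the grasp point. The pads swing forward as they close: fully open they stand 13 mm farther back than shut.
Start: joints at [1.179, 0.207, 1.542, -0, 1.393, -0.15], TCP at [137.136, 558.41, 303.882] pointing down, gripper open.
Joint ranges: [-2.73, 2.73], [-0.86, 2.22], [0.23, 2.46], [-1.11, 4.25], [0.08, 2.63], [-2.82, 2.82]. Speed limits (rad/s): [2.79, 2.79, 3.14, 3.14, 3.14, 3.14].

INTERFACE

Orientations are given as a 3x3 rotation matrix whose columns are the frame's x, y, z axes.
In Python, from plant import ctrl gives the robot as it stands. Calls block until the motion is done:
- ctrl.move_ptp(position, orientation): joint-space move of the TCP to a pose.
- ctrl.move_l(position, rot=None, vel=150, threshold=None): straight line of the TCP; rot=None keeps the orientation; vel is the mean speed in mm/s. With threshold (N) it stops when the force on the tool has changed by that much, and returns True; else False.
- ctrl.set_joints(angles): joint-space move.
- ctrl.gripper_to(opening, force=None): finger opening in mm; force is the grip in N (None keeps the last); returns when the fingers have stopped.
- ctrl.hold(seconds).
- ctrl.solve_ik(position, orientation): joint angles nearest the present ones, or None.
- ctrl.read_state(): the state.
- ctrl.grab_frame(name): name is "scene" or "top" or "wrist"; returns the picture (400x640x3 uint8, red, green, blue); there is no depth.
- ctrl.camera_params(name): a dict with "mtx" (3x3 intrinsics, pixels), "R" (3x3) and "t" (3): a world point X has camera coordinates R X + t; the wrist camera has in their place "T_tool_cam" (4x4, takes a point from camera to tool coordinates, whose origin is the TCP and whose axes are the flange's). Camera axes: x right, y down, z forward; pixel columns grow to the right and rows downward; lengths in mm; the calibration is good to about 2 mm. A picture is of the moment at which its call begins: read the wrist's pose just before it. camera_params takes no time and is no camera call.
A pose or a line that the arm cannot do raises ctrl.MotionError and nothing moves.
- ctrl.finish_job(): hands the job in; it is judged then, once.
The state is a dict: "t": time; "q": joint angles; "qvel": joint speeds; "tau": joint torques, N m; "eef_pos": TCP position; "eef_rot": TCP orientation; "force": force on the tool from outside, world axes, zero at the start; "wrist_torque": the same for the moment, N m; "grip_width": finger opening in mm; "grasp_force": force on a finger pad.
Only numpy, scipy, OpenCV 4.12 (cv2) and the standard library are available. Lean on these libraries where they do the work, as an engineer would, in place of code of your own. Each camera call takes 0.05 s, during which the arm holds its last target. There are 200 camera calls.

## Working session

There is one attempt and no reset: what is moved stays moved. The work goes in short steps, each a Python script; the robot and the scene stay as the last script left them, time stands still between calls to the robot, and variables do not carry over. Pictures are saved under pics/ and viewed, at most 10 in all, crops included, and the job is handed in when it is done.

```bash
mkdir -p pics; python3 - <<'E'
from plant import ctrl
import cv2
for n in("top","scene"):
    p=ctrl.camera_params(n);print(n,p)
    cv2.imwrite(f"pics/{n}0.png",ctrl.grab_frame(n)[:,:,::-1])
print(ctrl.read_state())
E
```

```text
top {'mtx': array([[420.310582  ,   0.        , 326.57208362],
       [  0.        , 420.310582  , 201.58321014],
       [  0.        ,   0.        ,   1.        ]]), 'R': array([[-0.02686519, -0.99955269,  0.0131407 ],
       [-0.98891013,  0.02465377, -0.14645457],
       [ 0.14606509, -0.0169295 , -0.98913011]]), 't': array([  39.76544886,  569.90522522, 1628.84583662])}
scene {'mtx': array([[381.08163342,   0.        , 318.14273218],
       [  0.        , 381.08163342, 195.88487402],
       [  0.        ,   0.        ,   1.        ]]), 'R': array([[-0.65107736,  0.75896843,  0.00807437],
       [ 0.6837677 ,  0.59111833, -0.42783275],
       [-0.32948446, -0.27303122, -0.90382185]]), 't': array([ 345.00123619, -363.84460562, 1480.90675256])}
{'t': 0.1, 'q': array([ 1.17951061e+00,  2.07329669e-01,  1.54284949e+00,  1.68641933e-05,
        1.39351850e+00, -1.50493176e-01]), 'qvel': array([-0.00033748, -0.00235345, -0.00385993,  0.00065177, -0.00044949,
        0.00085044]), 'tau': array([-7.86817109e-04, -3.84087253e+01, -2.92549270e+01, -3.53605592e-04,
        4.87208556e-03,  1.06272120e-05]), 'eef_pos': array([136.91152438, 557.89302626, 302.826424  ]), 'eef_rot': array([[-9.71148431e-01,  2.38474432e-01, -8.18146966e-04],
       [ 2.38475605e-01,  9.71146551e-01, -1.93957836e-03],
       [ 3.32000755e-04, -2.07872658e-03, -9.99997784e-01]]), 'force': array([-0.55440638,  0.13516513, -0.92009515]), 'wrist_torque': array([ 0.00237546,  0.02989794, -0.00623825]), 'grasp_force': 0.0, 'grip_width': 85.37256867596366}
```

View pics/top0.png

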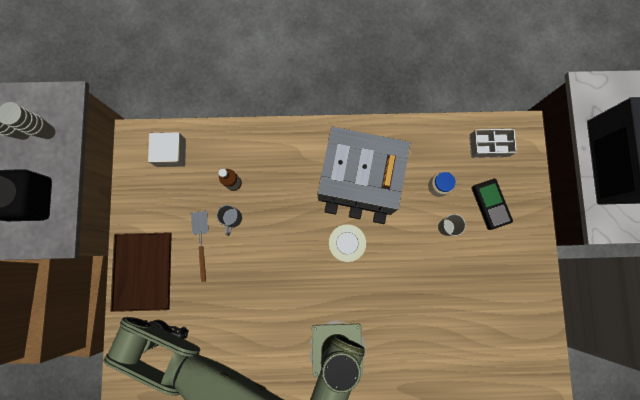

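View pics/scene0.png

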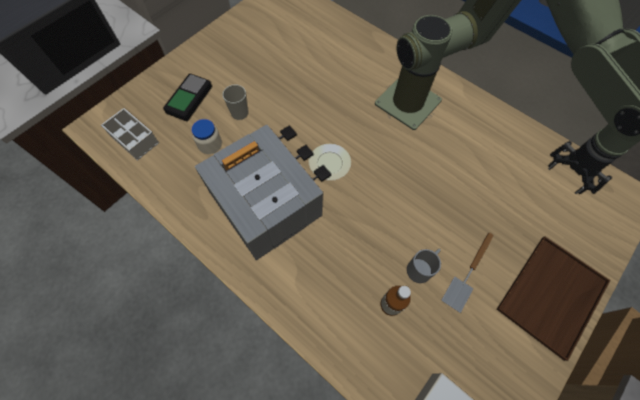

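The waffle stands in the right bay: it is at top-view pixel (389,171), with covers at (340,163) and (365,167). The knobs are near (331,208), (358,213) and (380,217). I'll enlarge both views to read them more closely.

```bash
python3 - <<'E'
import cv2
a=cv2.imread("pics/top0.png")[120:230,310:420];b=cv2.imread("pics/scene0.png")[115:265,190:340]
cv2.imwrite("pics/tc.png",cv2.resize(a,(550,550),interpolation=cv2.INTER_CUBIC))
cv2.imwrite("pics/sc.png",cv2.resize(b,(600,600),interpolation=cv2.INTER_CUBIC))
E
```

```text
(no output)
```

View pics/tc.png

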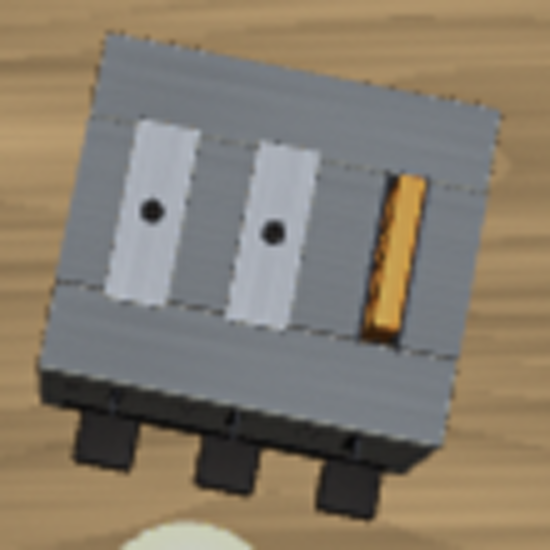

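View pics/sc.png

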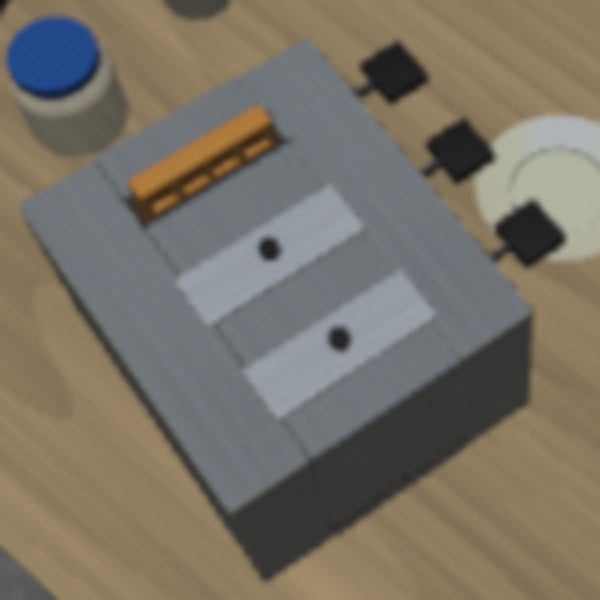

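```bash
cat > fit.py <<'E'
from plant import ctrl
import cv2, numpy as np
from scipy.optimize import least_squares
T=np.array([[108,33],[501,112],[440,445],[40,367],[350,485],[228,460],[106,437]],float)
S=np.array([[232,513],[22,207],[308,40],[532,313],[394,70],[460,147],[530,230]],float)
T=(T+.5)/5-.5+[310,120]; S=(S+.5)/4-.5+[190,115]
P={n:ctrl.camera_params(n) for n in("top","scene")}
M={n:p["mtx"]@np.c_[p["R"],p["t"]] for n,p in P.items()}
X=cv2.triangulatePoints(M["top"],M["scene"],T.T,S.T);X=(X[:3]/X[3]).T
print(np.round(X,1))
mod=np.array([[130,150,190],[130,-150,190],[-130,-150,190],[-130,150,190],[-170,-90,180],[-170,0,180],[-170,90,180]],float)
def pts(v):
    c,s=np.cos(v[2]),np.sin(v[2]); return mod@np.array([[c,-s,0],[s,c,0],[0,0,1]]).T+[v[0],v[1],0]
def proj(n,Y):
    h=np.c_[Y,np.ones(len(Y))]@M[n].T; return h[:,:2]/h[:,2:]
r=least_squares(lambda v:np.r_[(proj("top",pts(v))-T).ravel(),(proj("scene",pts(v))-S).ravel()],[650,-50,-.2])
print(r.x,np.round(r.fun.reshape(-1,2),1)); print(np.round(pts(r.x),1)[4:])
E
python3 fit.py
```

```text
[[ 832.5    3.3  185.9]
 [ 765.4 -287.4  183. ]
 [ 516.9 -228.8  186.4]
 [ 582.2   59.5  182.9]
 [ 490.  -162.8  178.6]
 [ 510.3  -74.7  181.6]
 [ 529.7   12.9  180.5]]
[ 6.74789407e+02 -1.12043490e+02 -2.24105893e-01] [[-0.7 -0.8]
 [ 0.  -1. ]
 [ 0.2  0.6]
 [-1.1 -0. ]
 [-0.4  0.4]
 [-0.4  0.5]
 [-0.3  0.3]
 [-0.7  0.6]
 [-1.8 -0.6]
 [-0.1 -1.3]
 [ 1.  -0.6]
 [-0.1 -0.4]
 [ 0.1  0. ]
 [ 0.1 -0. ]]
[[ 489.  -162.   180. ]
 [ 509.   -74.3  180. ]
 [ 529.    13.5  180. ]]
```

The waffle is in the right bay. The triangulated right knob is (490,-163,179), which agrees with the rigid fit and the stated 180 mm. Next: approach with the fingers shut and feel for the knob.

```bash
python3 - <<'E'
from plant import ctrl
import numpy as np, cv2
a=-.224;c,s=np.cos(a),np.sin(a)
R=np.array([[-c,-s,0],[-s,c,0],[0,0,-1.]])
p=np.array([489.,-162,0])
st=ctrl.read_state()
ctrl.move_l(st["eef_pos"]+[0,0,60],vel=150)
ctrl.gripper_to(0,40)
ctrl.move_ptp(p+[0,0,340],R)
ctrl.move_l(p+[0,0,275],R,vel=100)
ctrl.hold(.3)
st=ctrl.read_state();print(st["t"],st["eef_pos"],st["force"],st["grip_width"])
hit=ctrl.move_l(p+[0,0,243],R,vel=20,threshold=3)
st=ctrl.read_state();print(hit,st["t"],st["eef_pos"],st["force"])
cv2.imwrite("pics/c.png",cv2.resize(ctrl.grab_frame("scene")[:,:,::-1][85:235,190:390],(800,600),interpolation=cv2.INTER_CUBIC))
E
```

```text
5.3333 [ 489.26630853 -162.1577954   275.6443883 ] [-0.02339455 -0.15370813 -0.35330946] 0.09162226192340675
True 6.4 [ 488.91196988 -161.95999125  252.54352864] [-0.98352166 -0.4369838   3.6026512 ]
```

View pics/c.png

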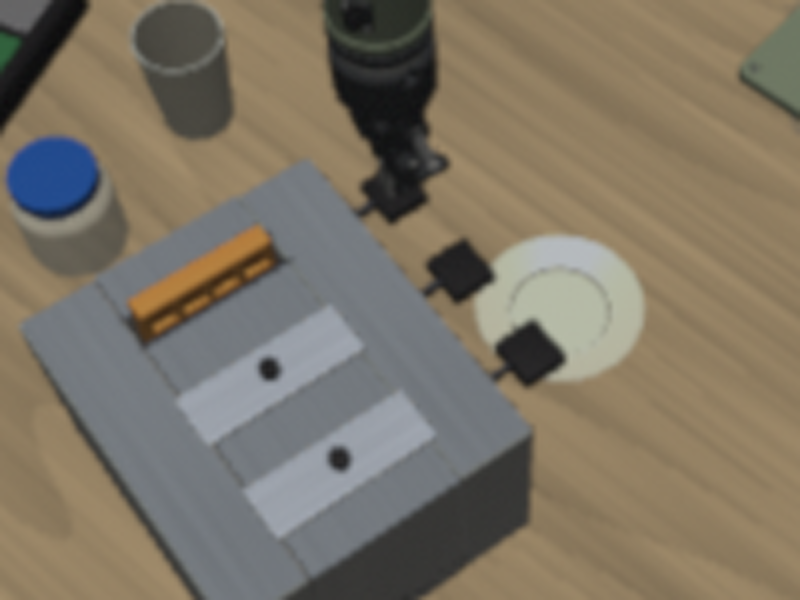

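The fingertips rest on the right knob, around pixel (395,190) in the crop. Contact came at TCP z = 252.5, so the knob top is at 179.5 mm, as expected. Now I'll press 42 mm.

```bash
python3 - <<'E'
from plant import ctrl
import numpy as np, cv2
st=ctrl.read_state();R=st["eef_rot"]
p=np.array([489.,-162,0])
ctrl.move_l(p+[0,0,210.7],vel=25)
ctrl.hold(.5)
st=ctrl.read_state();print(st["t"],st["eef_pos"],st["force"],st["grip_width"])
if not 209.7<st["eef_pos"][2]<212:
    ctrl.move_l(p+[0,0,210.7+210.7-st["eef_pos"][2]],vel=15);ctrl.hold(.3)
    st=ctrl.read_state();print(st["t"],st["eef_pos"],st["force"])
cv2.imwrite("pics/d.png",cv2.resize(ctrl.grab_frame("scene")[:,:,::-1][85:235,190:390],(800,600),interpolation=cv2.INTER_CUBIC))
E
```

```text
8.7417 [ 489.05909169 -162.01700095  213.41078286] [-4.84557107  1.97789802 15.57464867] -0.35857695388875277
9.375 [ 489.05270842 -162.01849202  210.11380113] [-4.29988823  2.34465647 13.96339514]
```

View pics/d.png

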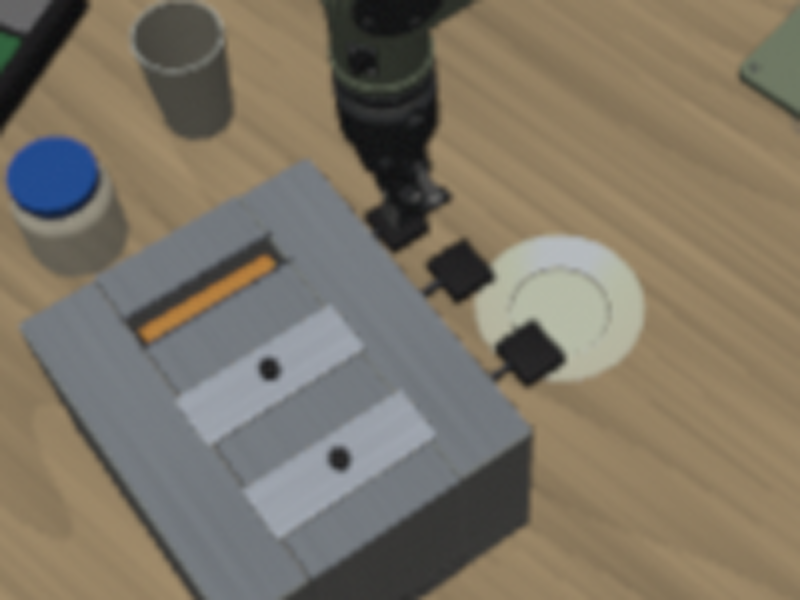

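The waffle has sunk below the toaster's top at crop pixel (205,298). The other two knobs, the covers and everything around the toaster are unmoved, and travel is about 42.4 mm. One last check that it holds steady, then I'll hand it in.

```bash
python3 - <<'E'
from plant import ctrl
ctrl.hold(.8)
st=ctrl.read_state();print(st["t"],st["eef_pos"],st["force"])
if 207.5<st["eef_pos"][2]<213.5: print(ctrl.finish_job())
E
```

```text
10.225 [ 489.08381261 -162.02616967  209.49517584] [-3.75394198  1.52985193 10.08089917]
the job is handed in; nothing more can be done
None
```

The right-bay lever is held at the third notch (about 43 mm of travel, about 10 N on the tool) with the waffle sunk into its slot and the other levers and objects unmoved in the last picture; the job was handed in at about 10 s, and no verdict was returned.

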